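# Measure a carton in the spring-loaded bench gauge

## Robot

A 6-joint arm with a two-finger parallel gripper is mounted at the origin on a cart in front of the work surface, level with it; the furniture and walls round the work are solid. World frame = base frame: x ahead of the robot, y to its left, z up, the work surface at z = 0. Lengths are in m, angles in rad, forces in N, time in s.
With the tool pointing down it reaches from about 0.375 to 0.9 m from the base axis. Payload 3.1 kg.
Tool frame: the origin (TCP) lies on the centre line of the jaws, within the pads' length; the fingertips stand 17 mm ahead of it and the grasp point (between the pads) lies 2 mm behind it (ctrl.tip_extent is the distance from the TCP to the fingertips, in m); z points along the fingers, y is the line along which they close (so a half turn about z gives the same grasp; the last joint's range is limited). The gripper opens to 85 mm and grips with 20 to 120 N. Pads are 22 mm wide; open, the fingers measure 114 mm over their backs; the gripper's body (76 mm by 85 mm) begins 54 mm behind the grasp point. The pads swing forward as they close: fully open they stand 13 mm farther back than shut.
Start: joints at [-1.28, 0.527, 1.433, -0, 1.181, -0.178], TCP at [0.282, -0.558, 0.248] pointing down, gripper open.
Joint ranges: [-3.08, 3.08], [-0.75, 2.2], [0.22, 2.44], [-1.43, 4.57], [0, 2.65], [-2.85, 2.85]. Speed limits (rad/s): [2.79, 2.79, 3.14, 3.14, 3.14, 3.14].

## Interface

Orientations are given as a 3x3 rotation matrix whose columns are the frame's x, y, z axes.
In Python, from bench import readout, viewer, job, ctrl gives the robot as it stands.
- The arm moves only by the tool servo_tool, never from a script. Its argument "plan" is a list of rows, each an object with "translation": the shift along the tool's x, y, z in m, a list of three; "roll": the turn about the tool's z in rad; "jaw": the closure, from 0 (fully open) to 1 (shut). A call has 1 to 5 rows; each row is the pose to reach, as a shift and turn from the pose commanded when the call began, along the tool's axes at that moment; what a row does not reach only later rows make up. A row lasts 1/12 s, in which the tool goes at most 41.7 mm and 7.16 degrees, less where a joint would pass 70% of its speed; a pose out of reach is approached as far as the arm can. A call with a gripper value outside its range is refused whole. The fingers move at their own pace and stop on an object; "grip_force" is the grip in N (left out, the last holds). Time passes only in rows, so rows that repeat a pose let the fingers close. It gives the time, the measured TCP pose, the force, the opening and the grip force at its end, in the units of the state.
- readout.state(): the state, without advancing time (a new reading comes with each control period).
- viewer.read_camera(name): name is "side" or "top" or "wrist"; returns a dict with "img" (400x640x3 uint8, blue, green, red), "camera_matrix" (3x3 intrinsics, pixels), "position" and "orientation" of the camera in the world; the wrist camera has in their place "hand_eye" (4x4, takes a point from camera to tool coordinates, whose origin is the TCP and whose axes are the flange's). Camera axes: x right, y down, z forward; pixel columns grow to the right and rows downward; lengths in m; the calibration is good to about 2 mm. The wrist camera is an equidistant fisheye: a pixel r from the principal point sees the ray r / f radians off the axis. A picture is of the moment at which its call begins: read the wrist's pose just before it. There is no depth.
- job.finish_job(): hands the job in; it is judged then, once.
The state is a dict: "time_s": time; "qpos": joint angles; "qvel": joint speeds; "joint_efforts": joint torques, N m; "tcp_pos": TCP position; "eef_rot": TCP orientation; "force": force on the tool from outside, world axes, zero at the start; "torque": the same for the moment, N m; "gripper_width": finger opening in m; "grasp_force": force on a finger pad.
Only numpy, scipy, OpenCV 4.12 (cv2) and the standard library are available. Lean on these libraries where they do the work, as an engineer would, in place of code of your own. Each camera call takes 0.05 s, during which the arm holds its last target. There are 200 camera calls.

## Task

Take the small cardboard carton out of its yellow rack and stand it upright on the bed of the bench gauge, its long side running from one jaw to the other, squarely and centred across the bed, and let go of it with the sprung jaw not yet pressed. Then slide the gauge's jaw by its black tab until the carton is clasped between both jaws and the cross bar of the sprung jaw's pointer stands on the green band, never pushing the sprung jaw as far as its stop. Leave the carton clasped like that and do not disturb the date stamp, the ink pad or the tape roll.

Things in the scene. Friction and masses are not known exactly. Their poses are not given: they have to be found in the camera images.
- carton: loose brown cardboard carton, solid box 66 (x) x 48 (y) x 50 (z) mm, about 150 g; origin at the centre of its underside. It starts in the rack, length along the channel: the walls leave only its ends to grasp (66 mm). Between the gauge's jaws fingers fit only beside its long sides (48 mm), so set it down on the way and take it again across its width
- rack: fixed yellow sheet-metal channel, open at the top and both ends; origin at the centre of its underside, channel along its x. Floor 84 x 70 mm, 3 mm thick; two side walls 72 mm long, inner faces at y = +-30 mm, rising to 58 mm above the work surface, 5 mm above the carton's top
- mat: fixed black rubber mat, 130 x 130 x 2 mm, lying flat and empty: a clear place to set the carton down; origin at the centre of its underside
- gauge: fixed bench gauge: dark steel base 84 (x) x 270 (y) mm, its top (the bed) 12 mm high; origin at the centre of its underside. From -y to +y: carriage with black tab, sliding jaw, free bed (around y = 0), sprung jaw, blue spring housing 52 mm high with scale and green band. Jaws 54 mm wide, centred on x = 0, tops 56 mm high. The carton stands between them, its x along the gauge's y
- jaw (a joint): position of the sliding jaw in m: 0 = fully open (jaws 92 mm apart with the sprung jaw at rest), grows to 0.052 as it slides along the gauge's +y towards the sprung jaw. It slides stiffly (about 6 N) and stays where it is left
- anvil (a joint): how far the sprung jaw has been pushed back along the gauge's +y, in m: 0 at rest, 0.020 at its stop, 0.25 N per mm. The black cross bar of its pointer moves with it over the white scale: on the green band from 0.006 to 0.015, red before the stop
- tab (a point): middle of the top of the sliding jaw's black tab, 110 mm above the work surface and moving with the jaw. The tab is an upright block 30 mm (gauge x) x 18 mm (gauge y), 80 mm high; grip its uppermost 30 mm across the 18 mm, or push it
- jaw_face (a point): middle of the sliding jaw's flat clasping face, 34 mm above the work surface; axes as the gauge's
- anvil_face (a point): middle of the sprung jaw's flat clasping face, 34 mm above the work surface; axes as the gauge's
- stamp: bystander: black and grey self-inking date stamp, standing, 30 x 42 x 88 mm; origin at the centre of its underside
- ink: bystander: blue and black ink pad, lying flat, 56 x 86 x 16 mm; origin at the centre of its underside
- tape: bystander: roll of packing tape lying flat, 101 mm across, 48 mm high; origin at the centre of its underside
There are look-alikes about, which are no part of the job. Leave any red look-alike of the carton alone.

How it is judged:
On the way:
1. the carton stands upright and squarely on the gauge's bed between the jaws, let go, with the sprung jaw not yet pressed (less than 3 mm) (x of carton in the frame of gauge between -0.015 and 0.015 m and z of carton in the frame of gauge between 0.008 and 0.0155 m and angle between carton's own z axis and vertical below 0.06 rad and angle between the x axis of carton and the y axis of gauge, either way round below 0.17 rad and contact force between the fingers and carton below 0.1 N and value of joint anvil below 0.003 m and y of carton in the frame of anvil_face below -0.028 m and y of carton in the frame of jaw_face above 0.028 m), for 0.2 s.
At the end, for the whole second after the job is handed in: The carton stands upright on the gauge's bed, within 15 mm of its centre line and about 6 degrees of square, at rest and clasped end to end between both jaws (each face within about 3.5 mm of touching), with the sprung jaw pushed back by 6 to 15 mm (pointer bar on the green band) (x of carton in the frame of gauge between -0.015 and 0.015 m and z of carton in the frame of gauge between 0.008 and 0.0155 m and angle between carton's own z axis and vertical below 0.06 rad and angle between the x axis of carton and the y axis of gauge, either way round below 0.1 rad and value of joint anvil between 0.006 and 0.015 m and y of carton in the frame of anvil_face between -0.0365 and -0.028 m and y of carton in the frame of jaw_face between 0.028 and 0.0365 m and linear speed of carton below 0.01 m/s).
It fails at once if the sprung jaw is pushed to its stop (value of joint anvil above 0.019 m).
It fails at once if the date stamp is disturbed (moved more than 25 mm) (distance of stamp from where it was at the start of the episode above 0.025 m).
It fails at once if the ink pad is disturbed (moved more than 25 mm) (distance of ink from where it was at the start of the episode above 0.025 m).
It fails at once if the tape roll is disturbed (moved more than 25 mm) (distance of tape from where it was at the start of the episode above 0.025 m).
It also fails if it takes over 61 s, if anything falls off the work surface, if the arm or the gripper's body presses on something with over 40 N, if the wrist force passes 120 N, or if a joint passes its speed limit or range.

## Working session

There is one attempt and no reset: what is moved stays moved. The work goes in short steps, Python scripts to look and compute and a tool call to move; the robot and the scene stay as the last step left them, time stands still between calls to the robot, and variables do not carry over. Pictures are saved under pics/ and viewed, at most 10 in all, crops included, and the job is handed in when it is done.

Besides the shell and the picture viewer there is one more tool, called as name([rows], argument=value, ...), one row to a line, values as JSON. servo_tool: Moves the arm, as the interface text tells. Its arguments: {"type":"object","properties":{"plan":{"type":"array"},"grip_force":{"type":"number"}},"required":["plan"]}

```bash
mkdir -p pics; ls; python3 - <<'E'
from bench import readout, viewer
import cv2
s=readout.state(); print({k:s[k] for k in('time_s','tcp_pos','eef_rot','gripper_width')})
for n in("top","side"):
    c=viewer.read_camera(n); cv2.imwrite(f"pics/{n}0.png",c["img"]); print(n,c["camera_matrix"],c["position"],c["orientation"])
E
```

```text
pics
{'time_s': 0.0, 'tcp_pos': array([ 0.28221418, -0.55689244,  0.2473363 ]), 'eef_rot': array([[ 8.92117770e-01,  4.51802500e-01, -6.21080065e-04],
       [ 4.51802769e-01, -8.92115467e-01,  2.06178926e-03],
       [ 3.77446411e-04, -2.11996453e-03, -9.99997682e-01]]), 'gripper_width': 0.08544343935734547}
top [[417.43453006   0.         320.21353135]
 [  0.         417.43453006 197.25696236]
 [  0.           0.           1.        ]] [0.31975593 0.06704687 0.90754631] [[-0.00434247 -0.97501237  0.22210813]
 [-0.99998762  0.00477355  0.00140406]
 [-0.00242922 -0.22209929 -0.97502103]]
side [[404.15441357   0.         326.59391104]
 [  0.         404.15441357 202.68337874]
 [  0.           0.           1.        ]] [0.50603109 0.77092959 0.52816892] [[-0.99974796 -0.01949086  0.01114061]
 [-0.01981496  0.53281394 -0.8460004 ]
 [ 0.01055341 -0.84600792 -0.53306587]]
```

View pics/top0.png

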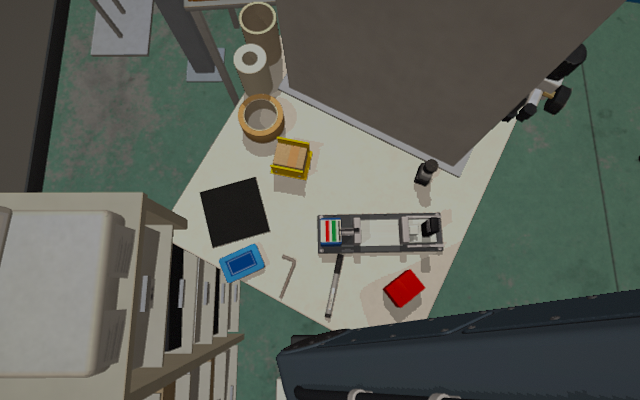

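View pics/side0.png

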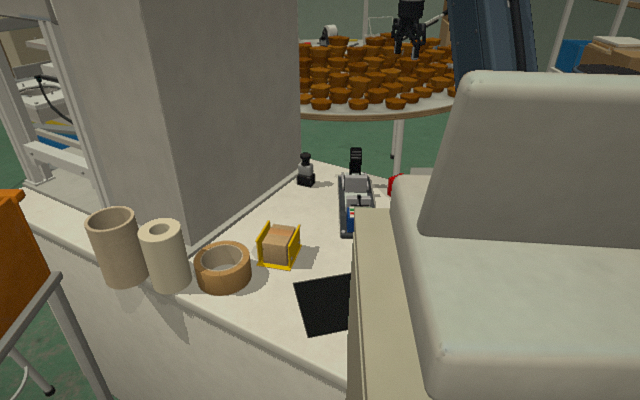

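Candidates in the top view:
- The brown carton in the yellow rack at (291,158).
- The red look-alike at (404,289), which I leave alone.
- The tape roll at (261,117) and the tubes at (250,60), which are brownish but round.

I choose (291,158). The mat is at (235,212), the gauge at (380,233) with its tab on the right at (432,226) and its sprung housing on the left, the stamp at (427,172), and the ink pad at (242,263). A close crop comes next.

```bash
python3 - <<'E'
import cv2,numpy as np
t=cv2.imread("pics/top0.png");s=cv2.imread("pics/side0.png")
u=lambda a:cv2.resize(a,None,fx=5,fy=5,interpolation=cv2.INTER_CUBIC)
o=np.zeros((600,800,3),np.uint8)
a=u(t[205:260,310:455]);o[:275,:725]=a
a=u(t[130:187,265:322]);o[280:565,:285]=a
a=u(s[215:275,250:310]);o[280:580,290:590]=a
a=u(s[140:200,335:377]);o[280:580,590:800]=a
cv2.imwrite("pics/crop1.png",o)
E
```

```text
(no output)
```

View pics/crop1.png

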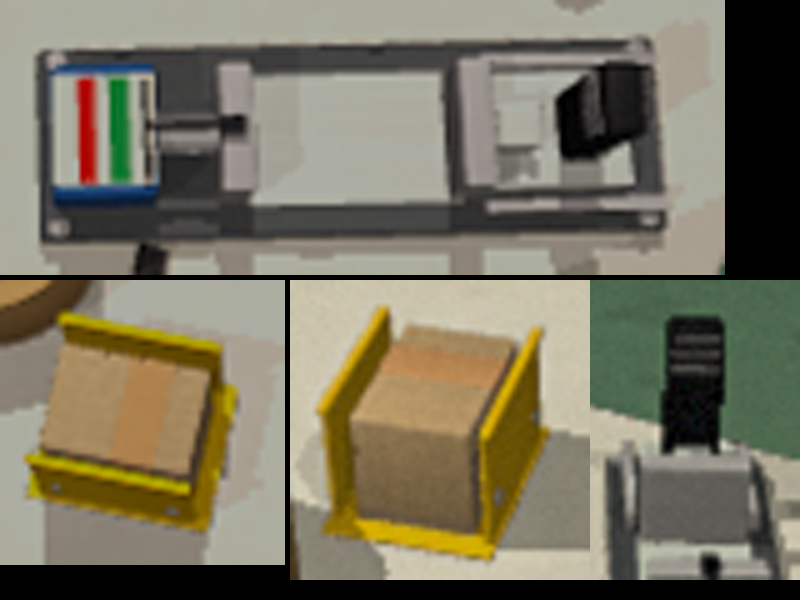

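The crop confirms the brown carton with its tape stripe standing in the yellow rack between the walls. It also shows the gauge, with the pointer bar short of the green band, the free bed in the middle and the black tab at the right. I'll triangulate from these corner pixels.

```bash
cat > h.py <<'E'
import numpy as np, cv2
from scipy.optimize import least_squares
CAM={}
def cams():
    from bench import viewer
    for n in("top","side"):
        c=viewer.read_camera(n); CAM[n]=(c["camera_matrix"],np.array(c["position"]),np.array(c["orientation"]))
def ray(cam,p):
    K,o,R=CAM[cam]; d=R@np.linalg.inv(K)@np.r_[p,1]; return o,d/np.linalg.norm(d)
def proj(cam,X):
    K,o,R=CAM[cam]; q=(np.atleast_2d(X)-o)@R@K.T; return q[:,:2]/q[:,2:]
def at_z(cam,p,z):
    o,d=ray(cam,p); return o+d*(z-o[2])/d[2]
def tri(rays):
    A=sum(np.eye(3)-np.outer(d,d) for o,d in rays); b=sum((np.eye(3)-np.outer(d,d))@o for o,d in rays)
    return np.linalg.solve(A,b)
def fit(pts,x0):
    """pts: (cam, pixel, model xyz); pose x,y,z,yaw"""
    def f(v):
        c,s=np.cos(v[3]),np.sin(v[3]); R=np.array([[c,-s,0],[s,c,0],[0,0,1]])
        return np.concatenate([(proj(k,R@np.array(m)+v[:3])-p).ravel() for k,p,m in pts])
    r=least_squares(f,x0,loss="soft_l1",x_scale=[.01,.01,.01,.1]); return r.x,r.fun
# wrist camera: equidistant fisheye
def wray(c,st,p):
    K=c["camera_matrix"];x=np.array([(p[0]-K[0,2])/K[0,0],(p[1]-K[1,2])/K[1,1]]);t=np.hypot(*x)
    d=np.r_[x/max(t,1e-9)*np.sin(t),np.cos(t)];H=np.array(c["hand_eye"]);R=np.array(st["eef_rot"])
    return R@H[:3,3]+st["tcp_pos"],R@H[:3,:3]@d
def wproj(c,st,X):
    K=c["camera_matrix"];H=np.array(c["hand_eye"]);R=np.array(st["eef_rot"])
    q=(((np.atleast_2d(X)-st["tcp_pos"])@R)-H[:3,3])@H[:3,:3]
    r=np.hypot(q[:,0],q[:,1]);t=np.arctan2(r,q[:,2])/np.maximum(r,1e-9)
    return np.c_[K[0,0]*q[:,0]*t+K[0,2],K[1,1]*q[:,1]*t+K[1,2]]
E
python3 - <<'E'
from h import *
cams()
T=lambda c,r:np.array([c/5+265,(r-280)/5+130])
S=lambda c,r:np.array([(c-290)/5+250,(r-280)/5+215])
G=lambda c,r:np.array([c/5+310,r/5+205])
for n,a,b in [("farwall+y",T(62,315),S(322,410)),("farwall-y",T(220,348),S(388,308)),("near+y",T(30,455),S(483,435)),("near-y",T(190,490),S(540,330)),
  ("cart +x-y",T(213,372),S(405,325)),("cart -x-y",T(190,472),S(517,340)),("cart -x+y",T(40,447),S(470,435))]:
    print(n,tri([ray("top",a),ray("side",b)]).round(4))
# rack fit: model x along channel (roughly world -y..)
P=[("top",T(62,317),(.036,-.0315,.058)),("side",S(322,412),(.036,-.0315,.058)),
("top",T(220,350),(-.036,-.0315,.058)),("side",S(388,309),(-.036,-.0315,.058)),
("top",T(30,457),(.036,.0315,.058)),("side",S(483,435),(.036,.0315,.058)),
("top",T(190,490),(-.036,.0315,.058)),("side",S(540,330),(-.036,.0315,.058))]
v,e=fit(P,[.6,.12,0,1.4]);print("rack",v.round(4),np.abs(e).round(1))
C=[("top",T(213,372),(-.033,-.024,.05)),("side",S(405,325),(-.033,-.024,.05)),
("top",T(190,472),(-.033,.024,.05)),("side",S(517,340),(-.033,.024,.05)),
("top",T(40,447),(.033,.024,.05)),("side",S(470,435),(.033,.024,.05)),("side",S(355,418),(.033,-.024,.05))]
v,e=fit(C,[.6,.12,0,1.4]);print("carton",v.round(4),np.abs(e).round(1))
# gauge: yaw ~0; +y left. corners z=.012
B=[("top",G(40,50),(.042,.135,.012)),("top",G(652,40),(.042,-.135,.012)),("top",G(663,238),(-.042,-.135,.012)),("top",G(42,240),(-.042,.135,.012)),]
for k,p,m in B: print(at_z(k,p,.012).round(4))
def f(v):
    return fit
r=least_squares(lambda v:np.concatenate([(proj(k,np.array([[np.cos(v[2]),-np.sin(v[2]),0],[np.sin(v[2]),np.cos(v[2]),0],[0,0,1]])@np.array(m)+[v[0],v[1],0])-p).ravel() for k,p,m in B]),[.45,-.07,0])
print("gauge",r.x.round(4),np.abs(r.fun).round(1))
for p in [(200,191),(258,178),(270,234),(212,247)]: print("mat",at_z("top",p,.002).round(4))
o,d=ray("top",np.array([427,165.]));print("stamp top",at_z("top",[428,163],.088).round(3),"tape",at_z("top",[261,115],.048).round(3),"ink",at_z("top",[242,263],.016).round(3),"red",at_z("top",[404,289],.05).round(3))
for p in[(285,85),(460,175)]:print("block base",at_z("top",p,0).round(3))
for p in[(173,235),(240,270),(330,330)]:print("tableedge",at_z("top",p,0).round(3))
E
```

```text
farwall+y [0.6477 0.1605 0.0544]
farwall-y [0.6321 0.092  0.0546]
near+y [0.5848 0.1731 0.0538]
near-y [0.5687 0.1047 0.0541]
cart +x-y [0.6243 0.0952 0.0482]
cart -x-y [0.5782 0.105  0.0491]
cart -x+y [0.5899 0.1693 0.0505]
rack [ 0.6081  0.1326 -0.0042  1.3609] [0.3 0.6 0.3 0.  0.5 0.4 0.1 0.3 0.6 0.1 0.3 0.3 0.3 0.1 0.8 0.2]
carton [ 6.0700e-01  1.3240e-01 -4.0000e-04  1.3815e+00] [0.1 0.2 0.1 0.5 0.2 0.7 0.1 0.4 0.  0.3 0.1 0.4 1.  0.3]
[0.4841 0.0733 0.012 ]
[ 0.4873 -0.1935  0.012 ]
[ 0.4013 -0.1923  0.012 ]
[0.4017 0.0727 0.012 ]
gauge [ 0.4437 -0.0599  0.0047] [0.9 0.4 0.6 0.4 1.3 0.5 1.  0.3]
mat [0.5417 0.3369 0.002 ]
mat [0.5711 0.2081 0.002 ]
mat [0.4444 0.1783 0.002 ]
mat [0.4166 0.3034 0.002 ]
stamp top [ 0.577 -0.153  0.088] tape [0.703 0.198 0.048] ink [0.381 0.234 0.016] red [ 0.326 -0.099  0.05 ]
block base [0.8   0.151 0.   ]
block base [ 0.576 -0.247  0.   ]
tableedge [0.443 0.391 0.   ]
tableedge [0.367 0.241 0.   ]
tableedge [0.243 0.049 0.   ]
```

Carton: centre (0.607, 0.132), yaw about 78°, top about 0.05, which agrees with the text. Gauge: (0.444, −0.060), yaw about 0. Mat: about (0.494, 0.257). I'll move over the gauge first, on the way to the rack, for a wrist look.

servo_tool([
  {"translation":[0.026,-0.023,0],"roll":0,"jaw":0},
  {"translation":[0.052,-0.046,0],"roll":0,"jaw":0},
  {"translation":[0.078,-0.069,0],"roll":0,"jaw":0},
  {"translation":[0.104,-0.092,0],"roll":0,"jaw":0},
  {"translation":[0.13,-0.115,0],"roll":0,"jaw":0},
])

```text
time_s: 0.62
tcp_pos: [0.3466, -0.3946, 0.2481]
eef_rot: [[0.892, 0.451, -0.0], [0.451, -0.892, 0.0], [0.0, -0.0, -1.0]]
force: [1.4, -0.5, -1.1]
gripper_width: 0.0853
grasp_force: 0.0
```

servo_tool([
  {"translation":[0.026,-0.023,0],"roll":0,"jaw":0},
  {"translation":[0.052,-0.046,0],"roll":0,"jaw":0},
  {"translation":[0.078,-0.069,0],"roll":0,"jaw":0},
  {"translation":[0.104,-0.092,0],"roll":0,"jaw":0},
  {"translation":[0.13,-0.115,0],"roll":0,"jaw":0},
])

```text
time_s: 1.03
tcp_pos: [0.4107, -0.2333, 0.2483]
eef_rot: [[0.892, 0.451, 0.0], [0.451, -0.892, 0.0], [0.0, 0.0, -1.0]]
force: [0.8, -0.2, -0.2]
gripper_width: 0.0853
grasp_force: 0.0
```

servo_tool([
  {"translation":[0.026,-0.023,0],"roll":0.12,"jaw":0},
  {"translation":[0.052,-0.046,0],"roll":0.24,"jaw":0},
  {"translation":[0.078,-0.069,0],"roll":0.36,"jaw":0},
  {"translation":[0.104,-0.092,0],"roll":0.48,"jaw":0},
  {"translation":[0.118,-0.105,0],"roll":0.48,"jaw":0},
])

```text
time_s: 1.45
tcp_pos: [0.4687, -0.0854, 0.2484]
eef_rot: [[1.0, -0.014, 0.0], [-0.014, -1.0, 0.001], [0.0, -0.001, -1.0]]
force: [0.2, 0.6, -0.5]
gripper_width: 0.0852
grasp_force: 0.0
```

```bash
python3 - <<'E'
from bench import readout, viewer
import cv2,pickle
s=readout.state(); c=viewer.read_camera("wrist"); cv2.imwrite("pics/w1.png",c["img"]); pickle.dump((s,c),open("w1.pkl","wb"))
print(s["time_s"],s["tcp_pos"],s["eef_rot"].round(3),s["qpos"].round(2),c["camera_matrix"],c["hand_eye"])
E
```

```text
1.45 [ 0.46874263 -0.0853662   0.24838029] [[ 1.    -0.014  0.   ]
 [-0.014 -1.     0.001]
 [ 0.    -0.001 -1.   ]] [-0.42  0.33  1.79  0.    1.02  1.17] [[309.70691629   0.         322.29935413]
 [  0.         309.70691629 203.77805002]
 [  0.           0.           1.        ]] [[ 9.26420339e-04 -9.60380445e-01 -2.78690766e-01  7.09147633e-02]
 [ 9.99998384e-01  4.60279383e-04  1.73803937e-03 -8.74760653e-04]
 [-1.54090341e-03 -2.78691926e-01  9.60379319e-01 -1.27132059e-01]
 [ 0.00000000e+00  0.00000000e+00  0.00000000e+00  1.00000000e+00]]
```

View pics/w1.png

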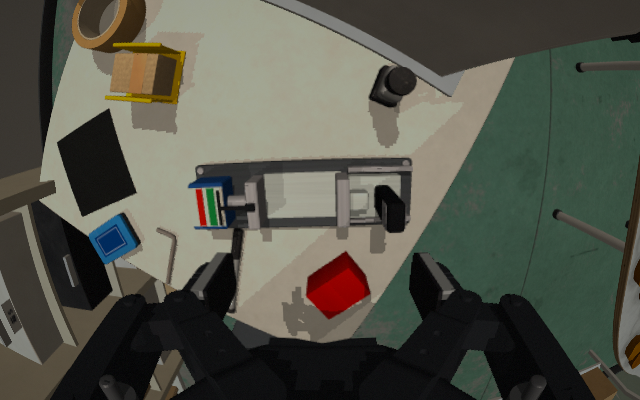

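The wrist view agrees with the top view. The gauge's free bed is at (300,200), the sliding jaw's top edge at (337,172–228), the sprung jaw's at (259,174–230), the tab top at about (393,210), and the rack at (145,73). I'll check positions from these.

```bash
cat > mv.py <<'E'
import numpy as np
from bench import readout
def to(x,y,z,yaw=None):
    """shift in tool axes and roll needed from the present pose; yaw = world angle of tool y"""
    s=readout.state();R=np.array(s["eef_rot"]);d=R.T@(np.array([x,y,z])-s["tcp_pos"])
    y0=np.arctan2(R[1,1],R[0,1]);ro=0 if yaw is None else -((yaw-y0+np.pi)%(2*np.pi)-np.pi)
    print("shift",d.round(4),"roll",round(ro,3),"len",np.linalg.norm(d).round(3),"tcp",s["tcp_pos"].round(4),"yaw",round(y0,3),"t",s["time_s"],"q",s["qpos"].round(2))
E
python3 - <<'E'
from h import *; import pickle
from mv import to
s,c=pickle.load(open("w1.pkl","rb"))
def wz(p,z):
    o,d=wray(c,s,np.array(p,float)); return (o+d*(z-o[2])/d[2]).round(4)
cams()
for n,p,z in [("baseTR",(412,158),.012),("baseBR",(409,226),.012),("baseTL",(197,163),.012),("jaw a",(337,172),.056),("jaw b",(337,228),.056),("anv a",(258,174),.056),("anv b",(259,230),.056),
 ("farwall+y",(113,43),.058),("far-y",(186,45),.058),("near+y",(106,97),.058),("near-y",(180,104),.058)]: print(n,wz(p,z))
G=lambda c,r:np.array([c/5+310,r/5+205])
for n,a,b in [("anv a",G(250,63),(258,174)),("anv b",G(253,190),(259,230)),("jaw a",G(462,58),(337,172)),("jaw b",G(468,193),(337,228))]:
    print(n,tri([ray("top",a),wray(c,s,np.array(b,float))]).round(4))
C=[("cart",(.607,.132,.053))]
g=np.array([.444,-.06,0]); print("tab top corners proj", wproj(c,s,[[.444+a,-.17+b,.11] for a in(-.015,.015) for b in(-.009,.009)]).round(0))
to(.607,.132,.2,-1.767)
E
```

```text
baseTR [ 0.4906 -0.1941  0.012 ]
baseBR [ 0.403  -0.1955  0.012 ]
baseTL [0.4894 0.0714 0.012 ]
jaw a [ 0.4814 -0.1005  0.056 ]
jaw b [ 0.419  -0.1005  0.056 ]
anv a [ 0.4809 -0.0167  0.056 ]
anv b [ 0.4174 -0.0134  0.056 ]
farwall+y [0.6502 0.1619 0.058 ]
far-y [0.6274 0.0597 0.058 ]
near+y [0.5844 0.1731 0.058 ]
near-y [0.562  0.0678 0.058 ]
anv a [ 0.4755 -0.014   0.035 ]
anv b [ 0.4176 -0.0136  0.0566]
jaw a [ 0.4766 -0.1037  0.0344]
jaw b [ 0.4168 -0.1015  0.0509]
tab top corners proj [[421. 236.]
 [403. 237.]
 [424. 206.]
 [405. 207.]]
shift [ 0.1371 -0.2194  0.0482] roll 0.189 len 0.263 tcp [ 0.4684 -0.0864  0.2483] yaw -1.578 t 1.6 q [-0.42  0.33  1.79 -0.    1.02  1.16]
```

servo_tool([
  {"translation":[0.02,-0.032,0.007],"roll":0,"jaw":0},
  {"translation":[0.04,-0.064,0.014],"roll":0,"jaw":0},
  {"translation":[0.06,-0.096,0.021],"roll":0,"jaw":0},
  {"translation":[0.08,-0.128,0.028],"roll":0,"jaw":0},
  {"translation":[0.1,-0.16,0.035],"roll":0,"jaw":0},
])

```text
time_s: 2.02
tcp_pos: [0.571, 0.0707, 0.2129]
eef_rot: [[1.0, -0.013, -0.0], [-0.013, -1.0, -0.001], [-0.0, 0.001, -1.0]]
force: [0.8, -0.2, 0.2]
gripper_width: 0.0855
grasp_force: 0.0
```

servo_tool([
  {"translation":[0.02,-0.032,0.007],"roll":0.1,"jaw":0},
  {"translation":[0.036,-0.059,0.013],"roll":0.189,"jaw":0},
  {"translation":[0.036,-0.059,0.013],"roll":0.189,"jaw":0},
  {"translation":[0.036,-0.059,0.013],"roll":0.189,"jaw":0},
])

```text
time_s: 2.35
tcp_pos: [0.6071, 0.1294, 0.1993]
eef_rot: [[0.981, -0.196, -0.001], [-0.196, -0.981, -0.001], [-0.001, 0.001, -1.0]]
force: [0.0, -0.8, 0.7]
gripper_width: 0.0851
grasp_force: 0.0
```

```bash
python3 - <<'E'
from h import *
from mv import to
from bench import readout, viewer
import pickle
s=readout.state(); c=viewer.read_camera("wrist"); pickle.dump((s,c),open("w2.pkl","wb"))
to(.607,.132,.03,-1.767)
im=c["img"].copy()
p=wproj(c,s,[[.607,.132,.053]])[0]; print(p)
x,y=int(p[0])-90,max(0,int(p[1])-70)
cv2.imwrite("pics/w2.png",cv2.resize(im[y:y+140,x:x+180],None,fx=4,fy=4,interpolation=cv2.INTER_CUBIC)); print(x,y)
E
```

```text
shift [ 1.000e-04 -3.800e-03  1.696e-01] roll -0.003 len 0.17 tcp [0.6065 0.1284 0.1996] yaw -1.77 t 2.4 q [ 0.03  0.58  1.49 -0.    1.07  1.8 ]
[319.78254564 195.24944485]
229 125
```

View pics/w2.png

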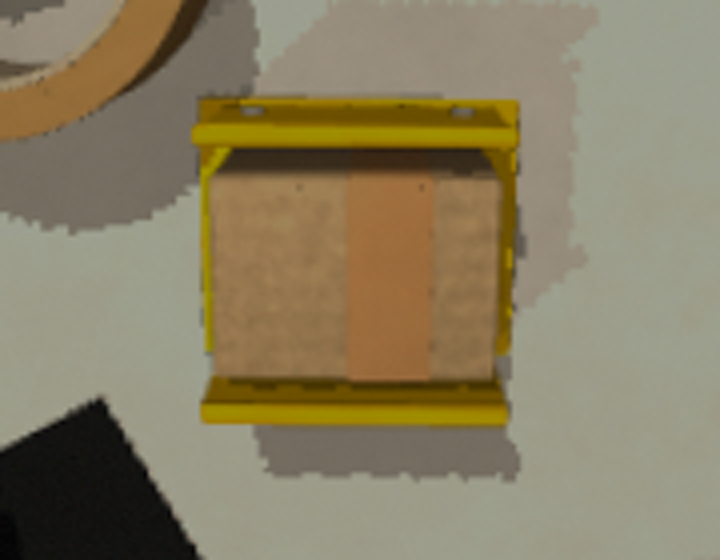

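The carton fills the crop from (212,175) to (497,378), square to the tool. The rack walls run parallel above and below it. I'll compute its place.

```bash
python3 - <<'E'
from h import *; import pickle
from mv import to
s,c=pickle.load(open("w2.pkl","rb")); cams()
P=[(212,175),(499,175),(494,378),(213,378)]
W=[]
for p in P:
    o,d=wray(c,s,np.array(p)/4+[229,125]); W.append(o+d*(.053-o[2])/d[2])
W=np.array(W);print(W.round(4),W.mean(0).round(4));
a=W[0]+W[3]-W[1]-W[2];print("yaw",np.arctan2(a[1],a[0]),"len",np.linalg.norm(a)/2,"wid",np.linalg.norm(W[0]+W[1]-W[2]-W[3])/2)
T=lambda c,r:np.array([c/5+265,(r-280)/5+130])
for w,t in((P[1],T(213,372)),(P[2],T(190,472)),(P[3],T(40,447))): print(tri([ray("top",t),wray(c,s,np.array(w)/4+[229,125])]).round(4))
m=W.mean(0); to(m[0],m[1],.032,np.arctan2(a[1],a[0])-np.pi)
E
```

```text
[[0.6378 0.1604 0.053 ]
 [0.6252 0.0973 0.053 ]
 [0.578  0.1066 0.053 ]
 [0.5909 0.1712 0.053 ]] [0.608  0.1339 0.053 ]
yaw 1.3731934269195802 len 0.06516088750225013 wid 0.048112101128464306
[0.6243 0.096  0.0478]
[0.5779 0.1057 0.0523]
[0.5901 0.1704 0.0508]
shift [ 0.0007 -0.0065  0.1683] roll -0.004 len 0.168 tcp [0.6062 0.1277 0.2003] yaw -1.772 t 2.5 q [ 0.03  0.58  1.49 -0.    1.07  1.8 ]
```

servo_tool([
  {"translation":[0.0005,-0.006,0.03],"roll":0,"jaw":0},
  {"translation":[0.0005,-0.006,0.06],"roll":0,"jaw":0},
  {"translation":[0.0005,-0.006,0.09],"roll":0,"jaw":0},
  {"translation":[0.0005,-0.006,0.115],"roll":0,"jaw":0},
  {"translation":[0.0005,-0.006,0.13],"roll":0,"jaw":0},
])

```text
time_s: 2.92
tcp_pos: [0.6065, 0.1332, 0.0681]
eef_rot: [[0.98, -0.201, -0.004], [-0.201, -0.98, -0.0], [-0.004, 0.001, -1.0]]
force: [-0.1, 0.5, 0.0]
gripper_width: 0.0855
grasp_force: 0.0
```

servo_tool([
  {"translation":[0,0,0.012],"roll":0,"jaw":0},
  {"translation":[0,0,0.024],"roll":0,"jaw":0},
  {"translation":[0,0,0.034],"roll":0,"jaw":0},
  {"translation":[0,0,0.039],"roll":0,"jaw":0},
  {"translation":[0,0,0.039],"roll":0,"jaw":0},
])

```text
time_s: 3.33
tcp_pos: [0.608, 0.135, 0.0306]
eef_rot: [[0.98, -0.199, -0.001], [-0.199, -0.98, -0.0], [-0.001, 0.0, -1.0]]
force: [0.5, 0.2, 1.1]
gripper_width: 0.0852
grasp_force: 0.0
```

servo_tool([
  {"translation":[0,0,0],"roll":0,"jaw":0.3},
  {"translation":[0,0,0],"roll":0,"jaw":0.6},
  {"translation":[0,0,0],"roll":0,"jaw":0.8},
  {"translation":[0,0,0],"roll":0,"jaw":0.8},
  {"translation":[0,0,0],"roll":0,"jaw":0.8},
], grip_force=35)

```text
time_s: 3.75
tcp_pos: [0.6091, 0.1355, 0.0323]
eef_rot: [[0.98, -0.199, 0.002], [-0.199, -0.98, 0.0], [0.002, -0.0, -1.0]]
force: [-0.2, -0.3, 4.0]
gripper_width: 0.0653
grasp_force: 40.6
```

servo_tool([
  {"translation":[0,0,-0.01],"roll":0,"jaw":0.8},
  {"translation":[0,0,-0.03],"roll":0,"jaw":0.8},
  {"translation":[0,0,-0.055],"roll":0,"jaw":0.8},
  {"translation":[0,0,-0.08],"roll":0,"jaw":0.8},
  {"translation":[0,0,-0.09],"roll":0,"jaw":0.8},
])

```text
time_s: 4.17
tcp_pos: [0.61, 0.1356, 0.1249]
eef_rot: [[0.98, -0.199, 0.005], [-0.199, -0.98, 0.0], [0.005, -0.001, -1.0]]
force: [0.3, -0.1, -1.1]
gripper_width: 0.0657
grasp_force: 40.1
```

servo_tool([
  {"translation":[-0.02,-0.012,0],"roll":-0.04,"jaw":0.8},
  {"translation":[-0.05,-0.032,0],"roll":-0.08,"jaw":0.8},
  {"translation":[-0.08,-0.051,0],"roll":-0.12,"jaw":0.8},
  {"translation":[-0.11,-0.07,0],"roll":-0.16,"jaw":0.8},
  {"translation":[-0.128,-0.081,0],"roll":-0.2,"jaw":0.8},
])

```text
time_s: 4.58
tcp_pos: [0.495, 0.2417, 0.1209]
eef_rot: [[1.0, 0.003, -0.004], [0.003, -1.0, -0.0], [-0.004, 0.0, -1.0]]
force: [-0.0, -0.9, -1.2]
gripper_width: 0.0652
grasp_force: 40.1
```

servo_tool([
  {"translation":[0,0,0.01],"roll":0,"jaw":0.8},
  {"translation":[0,0,0.03],"roll":0,"jaw":0.8},
  {"translation":[0,0,0.05],"roll":0,"jaw":0.8},
  {"translation":[0,0,0.065],"roll":0,"jaw":0.8},
  {"translation":[0,0,0.065],"roll":0,"jaw":0.8},
])

```text
time_s: 5.0
tcp_pos: [0.4973, 0.2393, 0.0532]
eef_rot: [[1.0, -0.001, -0.006], [-0.001, -1.0, -0.002], [-0.006, 0.002, -1.0]]
force: [-0.4, 0.5, -1.3]
gripper_width: 0.0655
grasp_force: 40.0
```

```bash
python3 - <<'E'
from mv import to
to(.50,.24,.032,-1.5708)
from bench import viewer
import cv2,numpy as np
a=viewer.read_camera("side")["img"];b=viewer.read_camera("top")["img"]
cv2.imwrite("pics/m1.png",np.hstack([cv2.resize(a[180:340,230:400],None,fx=2.3,fy=2.3),cv2.resize(b[130:290,180:350],None,fx=2.3,fy=2.3)]))
E
```

```text
shift [ 0.0028 -0.0008  0.0212] roll -0.001 len 0.021 tcp [0.4973 0.2393 0.0532] yaw -1.572 t 5.0 q [ 0.25  0.73  1.75 -0.    0.67  1.82]
```

View pics/m1.png

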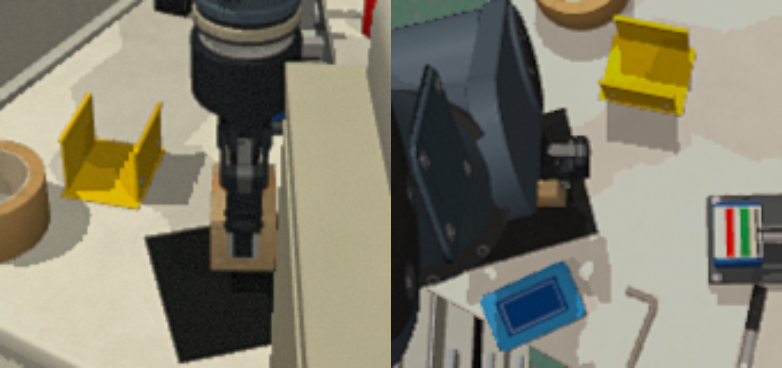

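The rack is empty. The carton hangs upright over the mat, clear of the cabinet and the ink pad. I'll lower it and let go.

servo_tool([
  {"translation":[0,0,0.008],"roll":0,"jaw":0.8},
  {"translation":[0,0,0.015],"roll":0,"jaw":0.8},
  {"translation":[0,0,0.019],"roll":0,"jaw":0.8},
  {"translation":[0,0,0.0215],"roll":0,"jaw":0.8},
  {"translation":[0,0,0.0215],"roll":0,"jaw":0.8},
])

```text
time_s: 5.52
tcp_pos: [0.4988, 0.2401, 0.0344]
eef_rot: [[1.0, -0.0, -0.001], [-0.0, -1.0, -0.0], [-0.001, 0.0, -1.0]]
force: [0.6, -0.3, -1.0]
gripper_width: 0.0658
grasp_force: 40.0
```

servo_tool([
  {"translation":[0,0,0.001],"roll":0,"jaw":0.8},
  {"translation":[0,0,0.002],"roll":0,"jaw":0.8},
  {"translation":[0,0,0.002],"roll":0,"jaw":0.8},
])

```text
time_s: 5.77
tcp_pos: [0.4991, 0.2402, 0.0329]
eef_rot: [[1.0, -0.0, 0.0], [-0.0, -1.0, 0.0], [0.0, -0.0, -1.0]]
force: [0.7, -0.5, -1.5]
gripper_width: 0.0656
grasp_force: 40.0
```

servo_tool([
  {"translation":[0,0,0.001],"roll":0,"jaw":0.8},
  {"translation":[0,0,0.002],"roll":0,"jaw":0.8},
  {"translation":[0,0,0.002],"roll":0,"jaw":0.8},
])

```text
time_s: 6.02
tcp_pos: [0.4992, 0.2403, 0.0313]
eef_rot: [[1.0, -0.0, 0.001], [-0.0, -1.0, 0.0], [0.001, -0.0, -1.0]]
force: [-0.7, 0.4, 2.9]
gripper_width: 0.0653
grasp_force: 40.4
```

servo_tool([
  {"translation":[0,0,0],"roll":0,"jaw":0.4},
  {"translation":[0,0,0],"roll":0,"jaw":0.15},
  {"translation":[0,0,0],"roll":0,"jaw":0},
  {"translation":[0,0,0],"roll":0,"jaw":0},
  {"translation":[0,0,-0.01],"roll":0,"jaw":0},
])

```text
time_s: 6.43
tcp_pos: [0.4979, 0.2398, 0.0396]
eef_rot: [[1.0, -0.0, -0.004], [-0.0, -1.0, -0.001], [-0.004, 0.001, -1.0]]
force: [0.0, 0.2, -0.6]
gripper_width: 0.085
grasp_force: 0.0
```

servo_tool([
  {"translation":[0,0,-0.02],"roll":0,"jaw":0},
  {"translation":[0,0,-0.045],"roll":0,"jaw":0},
  {"translation":[0,0,-0.07],"roll":0,"jaw":0},
  {"translation":[0,0,-0.09],"roll":0,"jaw":0},
  {"translation":[0,0,-0.1],"roll":-0.1,"jaw":0},
])

```text
time_s: 6.85
tcp_pos: [0.5003, 0.2406, 0.1441]
eef_rot: [[0.995, 0.101, 0.005], [0.101, -0.995, 0.001], [0.005, -0.001, -1.0]]
force: [1.2, -0.1, 0.1]
gripper_width: 0.0856
grasp_force: 0.0
```

servo_tool([
  {"translation":[0,0,0],"roll":-0.12,"jaw":0},
  {"translation":[0,0,0],"roll":-0.24,"jaw":0},
  {"translation":[0,0,0],"roll":-0.36,"jaw":0},
  {"translation":[0,0,0],"roll":-0.48,"jaw":0},
  {"translation":[0,0,0],"roll":-0.6,"jaw":0},
])

```text
time_s: 7.27
tcp_pos: [0.499, 0.2402, 0.1415]
eef_rot: [[0.761, 0.649, 0.0], [0.649, -0.761, 0.0], [0.0, 0.0, -1.0]]
force: [0.5, 0.0, 0.5]
gripper_width: 0.0853
grasp_force: 0.0
```

servo_tool([
  {"translation":[0,0,0],"roll":-0.12,"jaw":0},
  {"translation":[0,0,0],"roll":-0.24,"jaw":0},
  {"translation":[0,0,0],"roll":-0.36,"jaw":0},
  {"translation":[0,0,0],"roll":-0.48,"jaw":0},
  {"translation":[0,0,0],"roll":-0.6,"jaw":0},
])

```text
time_s: 7.68
tcp_pos: [0.499, 0.2402, 0.1414]
eef_rot: [[0.262, 0.965, 0.0], [0.965, -0.262, 0.0], [0.0, 0.0, -1.0]]
force: [-0.6, 1.0, -0.5]
gripper_width: 0.0855
grasp_force: 0.0
```

servo_tool([
  {"translation":[0,0,0],"roll":-0.12,"jaw":0},
  {"translation":[0,0,0],"roll":-0.24,"jaw":0},
  {"translation":[0,0,0],"roll":-0.27,"jaw":0},
  {"translation":[0,0,0],"roll":-0.27,"jaw":0},
])

```text
time_s: 8.02
tcp_pos: [0.499, 0.2402, 0.1414]
eef_rot: [[0.001, 1.0, 0.0], [1.0, -0.001, 0.0], [0.0, 0.0, -1.0]]
force: [0.0, 0.7, 0.2]
gripper_width: 0.0851
grasp_force: 0.0
```

```bash
python3 - <<'E'
from h import *
from mv import to
from bench import readout, viewer
import pickle
s=readout.state(); c=viewer.read_camera("wrist"); pickle.dump((s,c),open("w3.pkl","wb"))
to(.5,.24,.03,0)
p=wproj(c,s,[[.5,.24,.052]])[0]; print(p)
x,y=int(p[0])-100,max(0,int(p[1])-75)
cv2.imwrite("pics/w3.png",cv2.resize(c["img"][y:y+150,x:x+200],None,fx=4,fy=4,interpolation=cv2.INTER_CUBIC)); print(x,y)
E
```

```text
shift [-0.0002  0.0009  0.1113] roll -0.002 len 0.111 tcp [0.499  0.2402 0.1413] yaw -0.002 t 8.0667 q [0.25 0.58 1.71 0.   0.85 0.25]
[323.36471351 215.09698881]
223 140
```

View pics/w3.png

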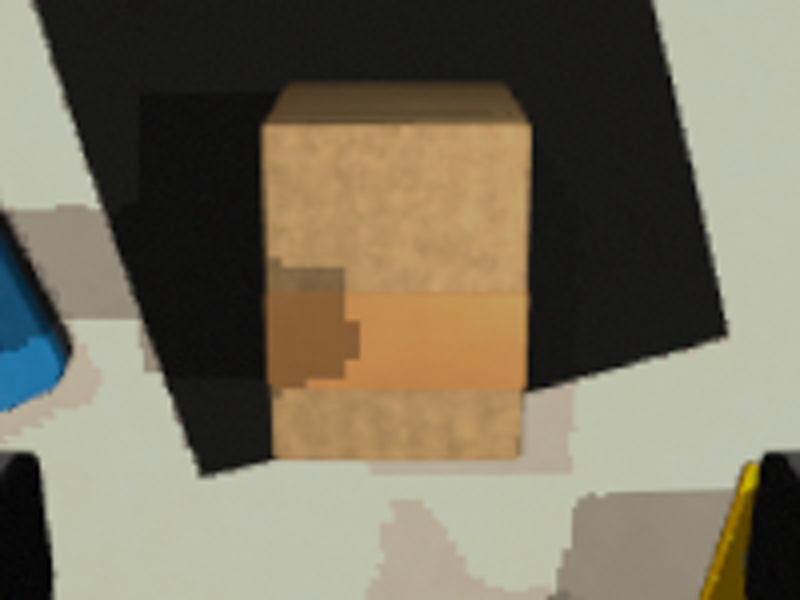

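The carton stands upright and square on the mat with its top face from (262,124) to (531,460), centred under the tool. Its length runs along world y, so the fingers now close across the width. I'll take it again.

servo_tool([
  {"translation":[0,0,0.025],"roll":0,"jaw":0},
  {"translation":[0,0.001,0.05],"roll":0,"jaw":0},
  {"translation":[0,0.001,0.075],"roll":0,"jaw":0},
  {"translation":[0,0.001,0.095],"roll":0,"jaw":0},
  {"translation":[0,0.001,0.106],"roll":0,"jaw":0},
])

```text
time_s: 8.48
tcp_pos: [0.499, 0.2399, 0.0329]
eef_rot: [[0.002, 1.0, -0.003], [1.0, -0.002, -0.001], [-0.001, -0.003, -1.0]]
force: [-0.9, 0.7, 0.2]
gripper_width: 0.0852
grasp_force: 0.0
```

servo_tool([
  {"translation":[0,0,0],"roll":0,"jaw":0.3},
  {"translation":[0,0,0],"roll":0,"jaw":0.6},
  {"translation":[0,0,0],"roll":0,"jaw":0.9},
  {"translation":[0,0,0],"roll":0,"jaw":0.9},
  {"translation":[0,0,0],"roll":0,"jaw":0.9},
])

```text
time_s: 8.9
tcp_pos: [0.501, 0.2405, 0.0361]
eef_rot: [[0.001, 1.0, 0.003], [1.0, -0.001, 0.001], [0.001, 0.003, -1.0]]
force: [0.8, 0.5, 3.2]
gripper_width: 0.0476
grasp_force: 38.2
```

servo_tool([
  {"translation":[0,0,0],"roll":0,"jaw":0.9},
  {"translation":[0,0,-0.015],"roll":0,"jaw":0.9},
  {"translation":[0,0,-0.035],"roll":0,"jaw":0.9},
  {"translation":[0,0,-0.065],"roll":0,"jaw":0.9},
  {"translation":[0,0,-0.095],"roll":0,"jaw":0.9},
])

```text
time_s: 9.32
tcp_pos: [0.4991, 0.2399, 0.1303]
eef_rot: [[0.001, 1.0, -0.002], [1.0, -0.001, -0.001], [-0.001, -0.002, -1.0]]
force: [0.6, 0.5, -1.5]
gripper_width: 0.0475
grasp_force: 37.7
```

servo_tool([
  {"translation":[-0.02,-0.003,0],"roll":0,"jaw":0.9},
  {"translation":[-0.055,-0.009,0],"roll":0,"jaw":0.9},
  {"translation":[-0.092,-0.016,0],"roll":0,"jaw":0.9},
  {"translation":[-0.129,-0.022,0],"roll":0,"jaw":0.9},
  {"translation":[-0.166,-0.029,0],"roll":0,"jaw":0.9},
])

```text
time_s: 9.73
tcp_pos: [0.4705, 0.073, 0.1303]
eef_rot: [[-0.0, 1.0, 0.001], [1.0, 0.0, -0.0], [-0.0, 0.001, -1.0]]
force: [1.1, -0.1, -1.3]
gripper_width: 0.0477
grasp_force: 37.9
```

servo_tool([
  {"translation":[-0.036,-0.006,0],"roll":0,"jaw":0.9},
  {"translation":[-0.072,-0.013,0],"roll":0,"jaw":0.9},
  {"translation":[-0.108,-0.019,0],"roll":0,"jaw":0.9},
  {"translation":[-0.134,-0.024,0],"roll":0,"jaw":0.9},
  {"translation":[-0.134,-0.024,0],"roll":0,"jaw":0.9},
])

```text
time_s: 10.15
tcp_pos: [0.447, -0.0641, 0.1302]
eef_rot: [[0.006, 1.0, 0.002], [1.0, -0.006, -0.002], [-0.002, 0.002, -1.0]]
force: [-0.3, -0.0, -1.8]
gripper_width: 0.0475
grasp_force: 37.8
```

```bash
python3 - <<'E'
from h import *
from mv import to
from bench import readout, viewer
import pickle
to(.446,-.06,.046,0)
s=readout.state(); c=viewer.read_camera("wrist"); pickle.dump((s,c),open("w4.pkl","wb"))
t=viewer.read_camera("top")["img"]; sd=viewer.read_camera("side")["img"]
o=np.zeros((600,800,3),np.uint8)
o[:360,:576]=cv2.resize(c["img"],(576,360))
a=cv2.resize(t[190:270,300:460],None,fx=3,fy=3);o[360:600,:480]=a
a=cv2.resize(sd[140:260,320:400],None,fx=2,fy=2);o[360:600,600:760]=a
cv2.imwrite("pics/w4.png",o)
g=[[.446,-.06+dy,.012] for dy in(-.046,.046)]
print(wproj(c,s,[[.446+.027*i,-.06+.046*j,.056] for i in(-1,1) for j in(-1,1)]).round(0))
E
```

```text
shift [ 0.0043 -0.0012  0.0842] roll -0.006 len 0.084 tcp [ 0.447  -0.0641  0.1302] yaw -0.006 t 10.15 q [-0.39  0.51  1.97 -0.    0.66 -0.38]
[[285. 274.]
 [279. 149.]
 [357. 274.]
 [361. 149.]]
```

View pics/w4.png

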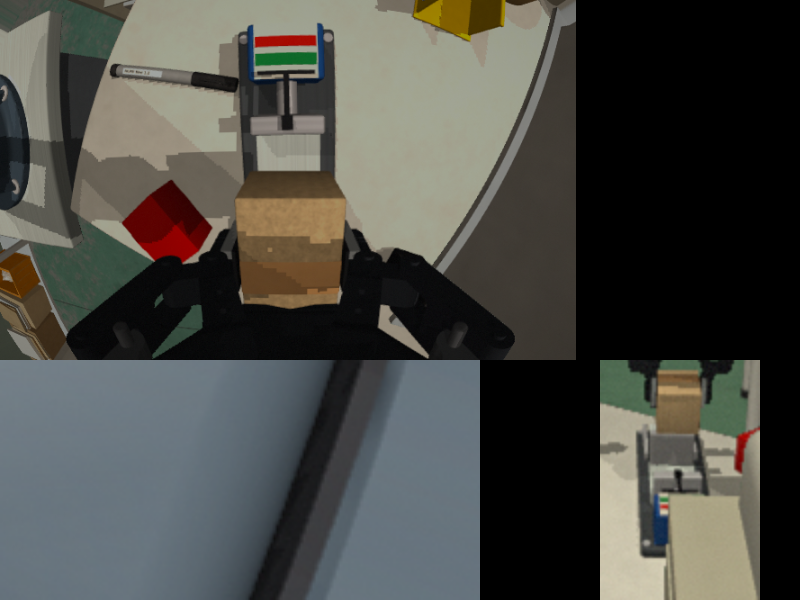

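The wrist view shows the carton over the free bed. The sprung jaw's top edge is at about (279–360, 147), against a predicted (279–361, 149), so the gauge pose is confirmed. I'll lower it.

servo_tool([
  {"translation":[0.002,-0.0005,0.01],"roll":-0.003,"jaw":0.9},
  {"translation":[0.004,-0.001,0.025],"roll":-0.006,"jaw":0.9},
  {"translation":[0.004,-0.001,0.045],"roll":-0.006,"jaw":0.9},
  {"translation":[0.004,-0.001,0.06],"roll":-0.006,"jaw":0.9},
  {"translation":[0.004,-0.001,0.07],"roll":-0.006,"jaw":0.9},
])

```text
time_s: 10.72
tcp_pos: [0.4454, -0.0538, 0.0587]
eef_rot: [[-0.008, 1.0, -0.002], [1.0, 0.008, 0.001], [0.001, -0.001, -1.0]]
force: [0.4, -1.1, -0.8]
gripper_width: 0.0477
grasp_force: 37.8
```

servo_tool([
  {"translation":[0,0,0.005],"roll":0,"jaw":0.9},
  {"translation":[0,0,0.009],"roll":0,"jaw":0.9},
  {"translation":[0,0,0.011],"roll":0,"jaw":0.9},
  {"translation":[0,0,0.011],"roll":0,"jaw":0.9},
  {"translation":[0,0,0.011],"roll":0,"jaw":0.9},
])

```text
time_s: 11.13
tcp_pos: [0.4461, -0.0556, 0.0492]
eef_rot: [[-0.006, 1.0, 0.001], [1.0, 0.006, -0.0], [-0.0, 0.001, -1.0]]
force: [-0.3, -0.4, -0.4]
gripper_width: 0.0479
grasp_force: 37.8
```

servo_tool([
  {"translation":[-0.002,0,0],"roll":0.003,"jaw":0.9},
  {"translation":[-0.004,0,0.001],"roll":0.006,"jaw":0.9},
  {"translation":[-0.004,0,0.002],"roll":0.006,"jaw":0.9},
  {"translation":[-0.004,0,0.002],"roll":0.006,"jaw":0.9},
])

```text
time_s: 11.47
tcp_pos: [0.4459, -0.0601, 0.0469]
eef_rot: [[0.002, 1.0, 0.0], [1.0, -0.002, -0.0], [-0.0, 0.0, -1.0]]
force: [0.5, -0.6, -1.1]
gripper_width: 0.0476
grasp_force: 37.8
```

servo_tool([
  {"translation":[0,0,0.001],"roll":0,"jaw":0.9},
  {"translation":[0,0,0.0015],"roll":0,"jaw":0.9},
  {"translation":[0,0,0.0015],"roll":0,"jaw":0.9},
])

```text
time_s: 11.72
tcp_pos: [0.4458, -0.06, 0.0461]
eef_rot: [[0.001, 1.0, 0.001], [1.0, -0.001, -0.0], [-0.0, 0.001, -1.0]]
force: [-1.2, -1.1, 7.6]
gripper_width: 0.0477
grasp_force: 38.7
```

On the bed: the contact force is 7.6 N at the expected height. I'll release and rise.

servo_tool([
  {"translation":[0,0,0],"roll":0,"jaw":0.4},
  {"translation":[0,0,0],"roll":0,"jaw":0.2},
  {"translation":[0,0,0],"roll":0,"jaw":0},
  {"translation":[0,0,0],"roll":0,"jaw":0},
  {"translation":[0,0,0],"roll":0,"jaw":0},
])

```text
time_s: 12.13
tcp_pos: [0.4458, -0.0597, 0.0452]
eef_rot: [[0.001, 1.0, -0.0], [1.0, -0.001, 0.0], [0.0, -0.0, -1.0]]
force: [-0.5, 0.3, -0.3]
gripper_width: 0.0853
grasp_force: 0.0
```

servo_tool([
  {"translation":[0,0,-0.01],"roll":0,"jaw":0},
  {"translation":[0,0,-0.035],"roll":0,"jaw":0},
  {"translation":[0,0,-0.065],"roll":0,"jaw":0},
  {"translation":[0,0,-0.095],"roll":0,"jaw":0},
  {"translation":[0,0,-0.125],"roll":0,"jaw":0},
])

```text
time_s: 12.55
tcp_pos: [0.4452, -0.0595, 0.1713]
eef_rot: [[0.001, 1.0, -0.001], [1.0, -0.001, 0.001], [0.001, -0.001, -1.0]]
force: [1.3, 0.6, -1.0]
gripper_width: 0.0855
grasp_force: 0.0
```

servo_tool([
  {"translation":[-0.02,0,-0.02],"roll":0,"jaw":0},
  {"translation":[-0.04,0,-0.02],"roll":0,"jaw":0},
  {"translation":[-0.06,0,-0.02],"roll":0,"jaw":0},
  {"translation":[-0.07,0,-0.02],"roll":0,"jaw":0},
  {"translation":[-0.07,0,-0.02],"roll":0,"jaw":0},
])

```text
time_s: 12.97
tcp_pos: [0.4461, -0.1315, 0.1903]
eef_rot: [[0.004, 1.0, 0.001], [1.0, -0.004, -0.001], [-0.001, 0.001, -1.0]]
force: [0.2, -0.0, -0.7]
gripper_width: 0.0851
grasp_force: 0.0
```

```bash
python3 - <<'E'
from h import *
from mv import to
from bench import readout, viewer
import pickle
to(.446,-.17,.1,-1.5708)
s=readout.state(); c=viewer.read_camera("wrist"); pickle.dump((s,c),open("w5.pkl","wb"))
cv2.imwrite("pics/w5.png",cv2.resize(c["img"][60:360,200:440],None,fx=2,fy=2))
print(wproj(c,s,[[.446,-.06,.062],[.446,-.17,.11]]).round(0))
E
```

```text
shift [-0.0384  0.      0.0903] roll 1.567 len 0.098 tcp [ 0.4461 -0.1315  0.1903] yaw -0.004 t 12.9667 q [-0.53  0.41  1.89 -0.    0.85 -0.52]
[[322. 116.]
 [322. 267.]]
```

View pics/w5.png

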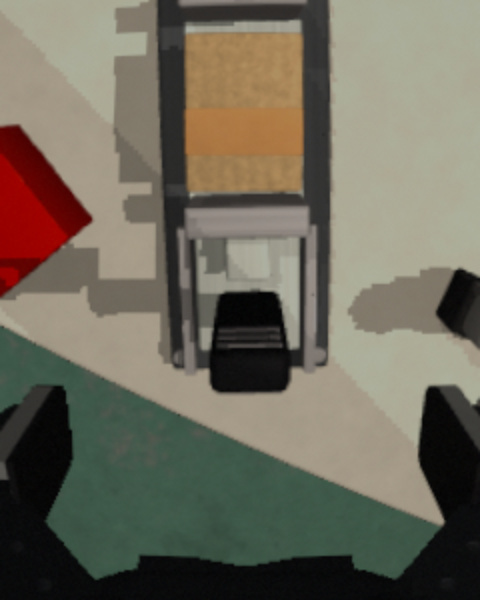

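The carton stands square and centred on the bed, with gaps at both ends. The tab's top face is at crop (250,372), which is full image (325,246).

```bash
python3 - <<'E'
from h import *; import pickle
from mv import to
s,c=pickle.load(open("w5.pkl","rb"))
for n,p,z in[("tab near edge",(250,355),.11),("tab far edge",(250,391),.11),("tab left",(211,372),.11),("tab right",(289,372),.11),("jawtop a",(186,208),.056),("jawtop b",(309,208),.056),("cart a",(185,33),.062),("cart b",(302,33),.062),("cart c",(187,191),.062),("cart d",(302,191),.062),("anvil?",(240,3),.056)]:
    o,d=wray(c,s,np.array(p)/2+[200,60]);print(n,(o+d*(z-o[2])/d[2]).round(4))
to(.446,-.16,.1,-1.5708)
E
```

```text
tab near edge [ 0.4482 -0.1459  0.11  ]
tab far edge [ 0.4482 -0.1604  0.11  ]
tab left [ 0.4339 -0.1526  0.11  ]
tab right [ 0.4625 -0.1527  0.11  ]
jawtop a [ 0.4214 -0.1008  0.056 ]
jawtop b [ 0.474  -0.1009  0.056 ]
cart a [ 0.4225 -0.0269  0.062 ]
cart b [ 0.4699 -0.0271  0.062 ]
cart c [ 0.4226 -0.0926  0.062 ]
cart d [ 0.4703 -0.0928  0.062 ]
anvil? [ 0.4448 -0.0136  0.056 ]
shift [-0.0299  0.0007  0.09  ] roll 1.568 len 0.095 tcp [ 0.4454 -0.1301  0.19  ] yaw -0.003 t 13.0167 q [-0.53  0.41  1.89  0.    0.85 -0.52]
```

servo_tool([
  {"translation":[-0.008,0.0005,0],"roll":0.12,"jaw":0},
  {"translation":[-0.016,0.001,0],"roll":0.24,"jaw":0},
  {"translation":[-0.024,0.0015,0],"roll":0.36,"jaw":0},
  {"translation":[-0.024,0.0015,0],"roll":0.48,"jaw":0},
  {"translation":[-0.024,0.0015,0],"roll":0.6,"jaw":0},
])

```text
time_s: 13.43
tcp_pos: [0.4466, -0.1526, 0.1896]
eef_rot: [[0.57, 0.821, -0.002], [0.821, -0.57, 0.002], [0.0, -0.003, -1.0]]
force: [-0.4, 0.9, -0.7]
gripper_width: 0.0851
grasp_force: 0.0
```

servo_tool([
  {"translation":[0,0,0],"roll":0.12,"jaw":0},
  {"translation":[0,0,0],"roll":0.24,"jaw":0},
  {"translation":[0,0,0],"roll":0.36,"jaw":0},
  {"translation":[0,0,0],"roll":0.48,"jaw":0},
  {"translation":[0,0,0],"roll":0.6,"jaw":0},
])

```text
time_s: 13.85
tcp_pos: [0.4465, -0.152, 0.1896]
eef_rot: [[0.934, 0.357, -0.002], [0.357, -0.934, 0.002], [-0.001, -0.003, -1.0]]
force: [0.6, 0.2, 1.1]
gripper_width: 0.0855
grasp_force: 0.0
```

servo_tool([
  {"translation":[0,0,0],"roll":0.12,"jaw":0},
  {"translation":[0,0,0],"roll":0.24,"jaw":0},
  {"translation":[0,0,0],"roll":0.37,"jaw":0},
  {"translation":[0,0,0],"roll":0.37,"jaw":0},
  {"translation":[0,0,0],"roll":0.37,"jaw":0},
])

```text
time_s: 14.27
tcp_pos: [0.4467, -0.1525, 0.1898]
eef_rot: [[1.0, 0.004, -0.002], [0.004, -1.0, 0.001], [-0.002, -0.001, -1.0]]
force: [0.6, 0.2, -0.5]
gripper_width: 0.086
grasp_force: 0.0
```

```bash
python3 - <<'E'
from h import *
from mv import to
from bench import readout, viewer
import pickle
to(.447,-.154,.103,-1.5708)
s=readout.state(); c=viewer.read_camera("wrist"); pickle.dump((s,c),open("w6.pkl","wb"))
cv2.imwrite("pics/w6.png",cv2.resize(c["img"][100:400,170:500],None,fx=2,fy=2))
print(wproj(c,s,[[.448+a,-.153+b,.11] for a in(-.015,.015) for b in(-.009,.009)]).round(0))
E
```

```text
shift [0.0004 0.0016 0.0868] roll 0.004 len 0.087 tcp [ 0.4467 -0.1525  0.1898] yaw -1.567 t 14.2667 q [-0.57  0.42  1.87  0.    0.86  1.  ]
[[336. 236.]
 [311. 236.]
 [337. 196.]
 [311. 196.]]
```

View pics/w6.png

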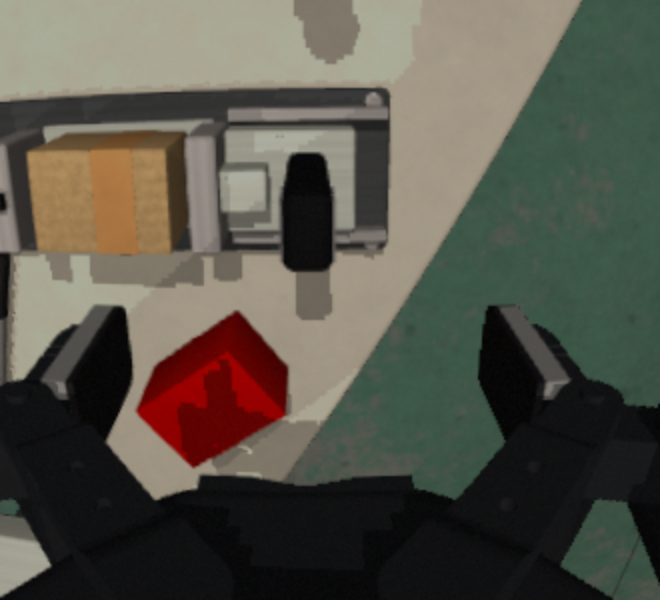

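The tab top is at crop cols 281–333, bottom row 271, which is full image 311–337 and 235. This matches the model at (0.448, −0.153), midway between the fingers. I'll descend and grip the tab.

servo_tool([
  {"translation":[0,0,0.025],"roll":0.003,"jaw":0},
  {"translation":[0,0,0.05],"roll":0.004,"jaw":0},
  {"translation":[0,0.0005,0.07],"roll":0.004,"jaw":0},
  {"translation":[0,0.0005,0.084],"roll":0.004,"jaw":0},
  {"translation":[0,0.0005,0.084],"roll":0.004,"jaw":0},
])

```text
time_s: 14.73
tcp_pos: [0.4455, -0.153, 0.1039]
eef_rot: [[1.0, -0.002, -0.005], [-0.002, -1.0, 0.003], [-0.005, -0.003, -1.0]]
force: [0.1, 0.2, -0.8]
gripper_width: 0.0855
grasp_force: 0.0
```

servo_tool([
  {"translation":[0,0,0],"roll":0,"jaw":0.3},
  {"translation":[0,0,0],"roll":0,"jaw":0.5},
  {"translation":[0,0,0],"roll":0,"jaw":0.7},
  {"translation":[0,0,0],"roll":0,"jaw":0.8},
  {"translation":[0,0,0],"roll":0,"jaw":0.9},
], grip_force=30)

```text
time_s: 15.15
tcp_pos: [0.4476, -0.1545, 0.1071]
eef_rot: [[1.0, -0.004, 0.002], [-0.004, -1.0, -0.001], [0.002, 0.001, -1.0]]
force: [-1.3, -0.4, 1.0]
gripper_width: 0.0254
grasp_force: 0.0
```

servo_tool([
  {"translation":[0,0,0],"roll":0,"jaw":1},
  {"translation":[0,0,0],"roll":0,"jaw":1},
  {"translation":[0,0,0],"roll":0,"jaw":1},
])

```text
time_s: 15.4
tcp_pos: [0.4475, -0.1542, 0.1072]
eef_rot: [[1.0, -0.003, 0.001], [-0.003, -1.0, -0.001], [0.001, 0.001, -1.0]]
force: [-0.4, 2.2, 7.1]
gripper_width: 0.0175
grasp_force: 30.2
```

```bash
python3 - <<'E'
from mv import to
from bench import viewer
from h import *
to(.447,-.154,.103,-1.5708)
t=viewer.read_camera("side")["img"]; cv2.imwrite("pics/s7.png",t)
# brown carton (hue) and green/red band extents in side view
h=cv2.cvtColor(t,cv2.COLOR_BGR2HSV)
m=((h[...,1]>140)&(h[...,0]>50)&(h[...,0]<75)&(h[...,2]>90)).astype(np.uint8); m[:, :325]=0;m[:,380:]=0;m[:190]=0;m[240:]=0
print("green",np.argwhere(m)[:,::-1].mean(0) if m.any() else None)
E
```

```text
shift [-0.0005 -0.0002  0.0042] roll -0.003 len 0.004 tcp [ 0.4475 -0.1542  0.1072] yaw -1.574 t 15.4 q [-0.57  0.57  1.93  0.    0.64  1.  ]
green [351.5 209.5]
```

The tab is gripped at 17.5 mm. Next I'll read the pointer bar numerically from a rectified strip of the scale. This is the baseline before pushing.

```bash
cat > scale.py <<'E'
from h import *
from bench import readout, viewer
def run():
    s=readout.state(); c=viewer.read_camera("wrist"); im=c["img"]
    cv2.imwrite("pics/scale_%d.png"%int(s["time_s"]*100),im)
    ys=np.arange(.0,.076,.001); out=[]
    xs=np.arange(-.016,.017,.004)
    for y in ys:
        p=wproj(c,s,[[.446+x,y,.053] for x in xs]).astype(np.float32)
        v=cv2.remap(im,p[:,0].reshape(1,-1),p[:,1].reshape(1,-1),cv2.INTER_LINEAR)[0]; out.append(np.median(v.astype(float),0))
    out=np.array(out)
    lab=""
    for b,g,r in out:
        mx=max(b,g,r)
        lab+= "R" if r>1.6*max(g,b) and r>70 else "G" if g>1.25*max(r,b) and g>50 else "B" if b>1.3*max(r,g) and b>60 else "w" if mx>150 else "k" if mx<75 else "-"
    print("t",s["time_s"],"tcp",s["tcp_pos"].round(4),"F",s["force"].round(1),"w",round(s["gripper_width"],4)); print(lab)
    def cen(m): i=np.argwhere(m).ravel(); return ys[i].min().round(4),ys[i].max().round(4)
    for k in "RG":
        m=np.array([ch==k for ch in lab]); print(k,cen(m) if m.any() else None)
    print("max",out.max(1).astype(int).tolist())
if __name__=="__main__": run()
E
python3 scale.py
```

```text
t 15.45 tcp [ 0.4475 -0.1542  0.1072] F [0.3 2.6 5.5] w 0.0176
---kkkkkkkkkkkkkkkkkkkkkkkkk-ww---kkkkkkGGGGGGGGGwww-RRRRRRRRwwwwwwwwwwwwwww
R (np.float64(0.053), np.float64(0.06))
G (np.float64(0.04), np.float64(0.048))
max [144, 143, 115, 56, 37, 36, 37, 36, 36, 37, 37, 37, 37, 37, 37, 37, 37, 37, 37, 37, 37, 37, 37, 39, 44, 50, 57, 68, 112, 155, 159, 141, 134, 121, 73, 9, 5, 12, 18, 36, 83, 105, 105, 105, 105, 105, 105, 114, 145, 169, 170, 163, 136, 128, 164, 165, 165, 165, 165, 165, 165, 167, 167, 169, 169, 168, 169, 169, 169, 168, 168, 167, 167, 167, 167, 167]
```

The baseline reads well: bar at about 0.034–0.039, green 0.040–0.048, red from 0.053. I'll slide the jaw 20 mm, then look.

servo_tool([
  {"translation":[0,-0.004,0],"roll":0,"jaw":1},
  {"translation":[0,-0.008,0],"roll":0,"jaw":1},
  {"translation":[0,-0.012,0],"roll":0,"jaw":1},
  {"translation":[0,-0.016,0],"roll":0,"jaw":1},
  {"translation":[0,-0.02,0],"roll":0,"jaw":1},
])

```text
time_s: 15.92
tcp_pos: [0.4473, -0.1362, 0.1072]
eef_rot: [[1.0, -0.001, 0.0], [-0.001, -1.0, -0.004], [0.001, 0.004, -1.0]]
force: [-4.9, -7.3, 5.0]
gripper_width: 0.0177
grasp_force: 29.8
```

```bash
python3 scale.py
```

```text
t 15.9167 tcp [ 0.4473 -0.1362  0.1072] F [-4.9 -7.3  5. ] w 0.0177
---kkkkkkkkkkkkkkkkkkkkkkkkk-ww---kkkkkGGGGGGGGGwwww-RRRRRRRRwwwwwwwwwwwwwww
R (np.float64(0.053), np.float64(0.06))
G (np.float64(0.039), np.float64(0.047))
max [147, 139, 87, 45, 38, 36, 38, 38, 37, 37, 36, 38, 37, 37, 37, 37, 37, 37, 36, 36, 37, 37, 37, 38, 44, 50, 56, 61, 125, 157, 162, 137, 127, 99, 40, 5, 10, 20, 26, 77, 103, 106, 106, 106, 106, 106, 106, 118, 153, 169, 171, 158, 137, 148, 163, 167, 167, 166, 167, 167, 167, 167, 170, 170, 170, 170, 170, 170, 170, 170, 169, 168, 168, 168, 168, 167]
```

servo_tool([
  {"translation":[0,-0.002,0],"roll":0,"jaw":1},
  {"translation":[0,-0.004,0],"roll":0,"jaw":1},
  {"translation":[0,-0.006,0],"roll":0,"jaw":1},
  {"translation":[0,-0.008,0],"roll":0,"jaw":1},
  {"translation":[0,-0.009,0],"roll":0,"jaw":1},
])

```text
time_s: 16.38
tcp_pos: [0.4472, -0.1272, 0.1072]
eef_rot: [[1.0, -0.001, 0.0], [-0.001, -1.0, -0.004], [0.0, 0.004, -1.0]]
force: [-5.7, -9.1, 5.0]
gripper_width: 0.0176
grasp_force: 29.8
```

```bash
python3 scale.py
```

```text
t 16.3833 tcp [ 0.4472 -0.1272  0.1072] F [-5.7 -9.1  5. ] w 0.0176
ww-------kkkkkkkkkkkkkkkkkkk-wwwwwwww-GGkkkkkGGGwwwwRRRRRRRRRwwwwwwwwwwwwwww
R (np.float64(0.052), np.float64(0.06))
G (np.float64(0.038), np.float64(0.047))
max [152, 153, 150, 146, 144, 144, 146, 147, 102, 46, 36, 36, 37, 38, 37, 37, 36, 37, 37, 37, 37, 37, 37, 38, 43, 50, 55, 67, 123, 166, 172, 172, 172, 167, 162, 162, 158, 125, 67, 61, 34, 9, 8, 17, 25, 54, 100, 119, 161, 171, 172, 164, 130, 143, 168, 167, 167, 167, 167, 167, 167, 168, 171, 171, 171, 171, 171, 170, 170, 170, 169, 168, 168, 168, 168, 168]
```

The bar has moved about 6 mm onto the green edge. I'll go about 4 mm more, gently.

servo_tool([
  {"translation":[0,-0.001,0],"roll":0,"jaw":1},
  {"translation":[0,-0.002,0],"roll":0,"jaw":1},
  {"translation":[0,-0.003,0],"roll":0,"jaw":1},
  {"translation":[0,-0.004,0],"roll":0,"jaw":1},
])

```text
time_s: 16.77
tcp_pos: [0.4471, -0.1236, 0.1072]
eef_rot: [[1.0, -0.001, 0.0], [-0.001, -1.0, -0.004], [0.0, 0.004, -1.0]]
force: [-6.3, -9.6, 6.3]
gripper_width: 0.0176
grasp_force: 29.8
```

```bash
python3 scale.py
```

```text
t 16.7667 tcp [ 0.4471 -0.1236  0.1072] F [-6.3 -9.6  6.3] w 0.0176
www-ww-------kkkkkkkkkkkkkkk-wwwwwwww-GGGGGGkkkkk-wwRRRRRRRRRwwwwwwwwwwwwwww
R (np.float64(0.052), np.float64(0.06))
G (np.float64(0.038), np.float64(0.043))
max [161, 159, 153, 149, 152, 151, 148, 145, 144, 143, 147, 141, 83, 36, 36, 36, 36, 37, 37, 37, 37, 37, 37, 38, 43, 49, 56, 59, 137, 170, 172, 172, 172, 172, 171, 171, 171, 147, 95, 90, 93, 87, 72, 52, 25, 5, 10, 19, 43, 119, 165, 158, 136, 141, 167, 168, 168, 168, 167, 167, 168, 168, 171, 171, 171, 171, 171, 171, 171, 170, 169, 168, 168, 169, 168, 168]
```

The dark minimum went from 35.4 to 45.2 mm, and the jaw edge moved about 10 mm, so the sprung jaw is at about 10 mm, mid-band. I'll let go of the tab and rise straight up.

servo_tool([
  {"translation":[0,0,0],"roll":0,"jaw":0.8},
  {"translation":[0,0,0],"roll":0,"jaw":0.6},
  {"translation":[0,0,0],"roll":0,"jaw":0.5},
  {"translation":[0,0,0],"roll":0,"jaw":0.5},
  {"translation":[0,0,0],"roll":0,"jaw":0.5},
])

```text
time_s: 17.23
tcp_pos: [0.4474, -0.1211, 0.1063]
eef_rot: [[1.0, -0.004, 0.0], [-0.004, -1.0, 0.0], [0.0, -0.0, -1.0]]
force: [-0.2, 0.4, -0.6]
gripper_width: 0.0427
grasp_force: 0.0
```

servo_tool([
  {"translation":[0,0,-0.01],"roll":0,"jaw":0.5},
  {"translation":[0,0,-0.03],"roll":0,"jaw":0.5},
  {"translation":[0,0,-0.055],"roll":0,"jaw":0.5},
  {"translation":[0,0,-0.08],"roll":0,"jaw":0.5},
  {"translation":[0,0,-0.08],"roll":0,"jaw":0.5},
])

```text
time_s: 17.65
tcp_pos: [0.4497, -0.1221, 0.1899]
eef_rot: [[1.0, -0.004, 0.007], [-0.004, -1.0, -0.004], [0.007, 0.004, -1.0]]
force: [0.9, 0.4, 0.1]
gripper_width: 0.0425
grasp_force: 0.0
```

```bash
python3 scale.py; python3 - <<'E'
from h import *
from bench import readout, viewer
s=readout.state(); c=viewer.read_camera("wrist"); im=c["img"]; print(s["tcp_pos"].round(4))
# orthographic view at carton top z=.062, 0.5 mm per pixel; x .39-.50, y -.13..+.05
xs=np.arange(.39,.50,.0005);ys=np.arange(-.13,.05,.0005)
X,Y=np.meshgrid(xs,ys,indexing="ij");p=wproj(c,s,np.c_[X.ravel(),Y.ravel(),np.full(X.size,.062)]).astype(np.float32).reshape(*X.shape,2)
r=cv2.remap(im,p[...,0],p[...,1],cv2.INTER_LINEAR)
cv2.imwrite("pics/ortho.png",r)
h=cv2.cvtColor(r,cv2.COLOR_BGR2HSV); m=((h[...,0]>8)&(h[...,0]<22)&(h[...,1]>80)&(h[...,2]>110)).astype(np.uint8)
m=cv2.morphologyEx(m,cv2.MORPH_OPEN,np.ones((5,5)))
n,L,st,ce=cv2.connectedComponentsWithStats(m);k=1+np.argmax(st[1:,4])
q=np.argwhere(L==k).astype(np.float32);rc=cv2.minAreaRect(q)
print("carton top centre x,y",.39+rc[0][0]*.0005,-.13+rc[0][1]*.0005,"size mm",np.array(rc[1])*.5,"ang",rc[2])
E
```

```text
t 17.65 tcp [ 0.4497 -0.1221  0.1899] F [0.9 0.4 0.1] w 0.0425
---ww-------kkkkkkkkkkkkkkk--wwwwwwww-GGGGkkkkk-www-RRRRRRRRwwwwwwwwwwwwwwww
R (np.float64(0.052), np.float64(0.059))
G (np.float64(0.038), np.float64(0.041))
max [149, 144, 148, 153, 152, 149, 147, 146, 147, 149, 135, 90, 50, 36, 37, 37, 37, 37, 37, 37, 37, 37, 36, 37, 39, 45, 57, 85, 146, 171, 172, 172, 172, 172, 172, 172, 160, 131, 100, 92, 90, 72, 42, 17, 13, 24, 66, 129, 168, 172, 170, 146, 150, 168, 171, 171, 171, 171, 171, 171, 169, 169, 172, 172, 171, 171, 172, 172, 172, 171, 171, 171, 170, 170, 169, 169]
[ 0.4488 -0.1217  0.1883]
carton top centre x,y 0.4454999961853027 -0.03725000762939454 size mm [49.99999237 65.49998474] ang 0.0
```

After the tab was let go, the bar still sits inside the green band (about 42–46 within 37.5–47). The carton's top is square, centred at x = 0.4455 on the gauge's centre line, and its end meets the sprung jaw. I'll hand it in.

```bash
python3 -c "
from bench import job; print(job.finish_job())"
```

```text
the job is handed in; nothing more can be done
None
```

The job is handed in: the carton stands upright, square and centred on the gauge bed, clasped between both jaws. By my camera readings the sprung jaw is pushed back about 10 mm (pointer bar on the green band); the hand-in returned no verdict.

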